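Clamp a dowel in the clamshell drilling jig

TASK

Without lifting it, roll the loose dowel along the jig's deck until it drops into the slot, then swing the lid down onto it. The dowel sits on a springy pad, so the lid stays slightly ajar: take the steel pin from its wooden block, push it down through the hole in the lid into the hole in the base, and press on with the pin until the two halves are shut. Finish while still pressing, with the fingers on the pin and the jig held shut (let go and it springs open), and do not disturb the jar, the tin or the sanding block.

Things in the scene. Friction and masses are not known exactly. Their poses are not given: they have to be found in the camera images.
- jig: Wooden clamshell drilling jig fixed to the table; base x -92..+95, 120 wide (y), 30 mm high. Origin on the table, +x away from the robot (yaw 0). Along x: lip at -92..-85, 3 mm above the deck; flat deck (the mating plane, 30 mm up) to +5 with the pin hole at -50; slot +5..+35; solid wood to +95, hinge axis at +80. A strip 12 mm high runs along each side (y +-60..80).
- jig_hole (a point): Centre of the mouth of the vertical through hole (13.5 mm wide) in the lower half, jig frame (-50, 0, 30) mm. Axes as the jig.
- jig_slot (a point): Centre of the slot, on the deck level, jig frame (20, 0, 30) mm; axes as the jig. The slot is 30 mm wide (x) and runs along y. In it lies a springy rubber pad with its top 10 mm below the deck (stiffness 2.5 N/mm, pressed down 6 mm when the jig is shut).
- jig_hinge (a point): Middle of the lid's hinge axis, which runs along the jig's y, jig frame (80, 0, 30) mm.
- lid (a joint): Lid angle, rad: 0 = shut flat on the base, 1.57 = upright, up to 1.9 = leaning away from the robot. Stiff hinge: stays where left when near upright; pushed over from its back (far) face it sinks slowly shut below about 1.1. Resting on the dowel in the slot it stays ajar at 0.05 to 0.1; shutting it takes about 5 N (3 to 7) down at the pin hole, and it springs back when let go.
- lid_edge (a point): Middle of the free edge of the lid, on its inner face, 150 mm from the hinge axis. The lid is a board 150 long (from the hinge toward the robot when shut), 120 wide, 20 mm thick, 0.3 kg; its inner face passes through the hinge axis and has a slot 36 wide and 12 mm deep that fits over the dowel. With the dowel elsewhere on the deck the lid cannot shut.
- lid_hole (a point): Centre of the hole (15 mm wide, right through the lid) at the lid's outer face: 130 mm from the hinge axis, 20 mm off the inner face. Above the jig's hole when the lid is shut; within 2 mm of it, to the far side, when ajar on the dowel. z axis: out of the outer face.
- dowel: Loose pale wooden rod, 28 mm diameter, 140 mm long, about 60 g, lying across the jig's deck, nearer than the slot. Origin at its centre; y along its length; its x axis starts level, pointing toward the slot, and turns downward as it rolls there. On the deck its centre is 44 mm above the table; in the slot 34 mm (28 mm when the jig is shut).
- pin: Loose steel pin, 70 g, standing upright in the holder. Origin on its axis at the underside of its collar, z up along the pin: below it a 10 mm thick shank 42 mm long (last 6 mm 7 mm thick); above it a collar 26 mm wide, 6 mm thick, then a round grip 16 mm in diameter, 34 mm tall (from 6 to 40 mm above the origin).
- pin_tip (a point): Lower end of the pin, 42 mm below the underside of its collar.
- holder: Fixed plywood block 60 x 60 x 48 mm high with one hole (13.5 mm) down its centre, in which the pin stands with its collar on the top. It is either left or right of the jig, the jar on the other side. Origin centre of underside.
- jar: Bystander: glass jar with white cap, 68 mm wide, 85 mm high. Origin centre of underside.
- tin: Bystander: tin 84 mm wide, 100 mm high, beyond the jig. Origin centre of underside.
- sander: Bystander: cork sanding block 70 x 110 x 35 mm, beyond the jig. Origin centre of underside.
Not all that is in view belongs to the job. There is more than one size of the dowel; the job needs the smallest.

How it is judged:
On the way, in this order (a step that is already met when the one before it is completed fails the run):
1. the dowel rolls toward the slot (turns about its length) (angle between dowel's own x axis and vertical above 2 rad).
2. the dowel lies in the slot, the lid still up (x of dowel in the frame of jig_slot between -0.006 and 0.006 m and z of dowel in the frame of jig below 0.038 m and angle between the y axis of dowel and the y axis of jig, either way round below 0.12 rad and value of joint lid above 0.5 rad), for 0.2 s.
3. the lid is down on the dowel, the pin not yet in (x of dowel in the frame of jig_slot between -0.006 and 0.006 m and z of dowel in the frame of jig below 0.038 m and angle between the y axis of dowel and the y axis of jig, either way round below 0.12 rad and value of joint lid below 0.13 rad and horizontal distance between pin_tip and jig_hole above 0.03 m), for 0.2 s.
At the end, for the whole second after the job is handed in: Lid shut (under 0.025 rad); dowel in the slot (6 mm of its middle, centre under 38 mm, 0.12 rad); pin upright (0.12 rad) through both halves, tip within 4 mm of the base hole's axis and 16 mm or more into the base; fingers on the pin (over 1.5 N), pin pressing on the jig (over 2 N) (x of dowel in the frame of jig_slot between -0.006 and 0.006 m and z of dowel in the frame of jig below 0.038 m and angle between the y axis of dowel and the y axis of jig, either way round below 0.12 rad and value of joint lid below 0.025 rad and horizontal distance between pin_tip and jig_hole below 0.004 m and z of pin_tip in the frame of jig below 0.014 m and angle between pin's own z axis and vertical below 0.12 rad and contact force between the fingers and pin above 1.5 N and contact force between pin and jig above 2 N); the arm keeps its last pose, push and grip.
It fails at once if the dowel is lifted clear of the deck (more than 15 mm) (z of dowel in the frame of jig above 0.059 m).
It fails at once if the jar, tin or sanding block is moved more than 25 mm (distance of any of jar, tin, sander from where it was at the start of the episode above 0.025 m).
It also fails if it takes over 67 s, if anything falls off the work surface, if the arm or the gripper's body presses on something with over 40 N, if the wrist force passes 120 N, or if a joint passes its speed limit or range.

ROBOT

A 6-joint arm with a two-finger parallel gripper is mounted at the origin on the work surface. World frame = base frame: x ahead of the robot, y to its left, z up, the work surface at z = 0. Lengths are in m, angles in rad, forces in N, time in s.
With the tool pointing down it reaches from about 0.3 to 0.875 m from the base axis. Payload 6.4 kg.
Tool frame: the origin (TCP) lies where the fingers leave the gripper's body, on its centre line; the fingertips stand 64 mm ahead of it and the grasp point (between the pads) lies 45 mm ahead of it; z points along the fingers, y is the line along which they close (so a half turn about z gives the same grasp; the last joint's range is limited). The gripper opens to 88 mm and grips with 3 to 60 N. Pads are 18 mm wide; open, the fingers measure 123 mm over their backs; the gripper's body (75 mm by 187 mm) begins 45 mm behind the grasp point.
Start: joints at [-1.433, 0.181, 1.607, -0, 1.354, -0.206], TCP at [0.194, -0.541, 0.303] pointing down, gripper open.
Joint ranges: [-2.99, 2.99], [-0.89, 2.07], [0.3, 2.58], [-1.14, 4.28], [0, 2.63], [-3.12, 3.12]. Speed limits (rad/s): [2.57, 2.57, 3.01, 3.14, 3.14, 3.14].

INTERFACE

Orientations are given as a unit quaternion [x, y, z, w].
In Python, from plant import arm gives the robot as it stands.
- The arm moves only by the shell command python3 -m pendant 'ROWS' [OPENING] [FORCE]. ROWS is JSON, one flat list of numbers, 4 for each row, row after row: the shift along the tool's x, y, z in mm, then the turn about the tool's z in rad. In form: [x, y, z, roll, x, y, z, roll, ...]. A call has 1 to 12 rows; each row shifts and turns the commanded pose from where the row before left it, along the tool's axes as they then stand; what a row does not reach is not made up. A row lasts 1/10 s, in which the tool goes at most 50 mm and 8.59 degrees, less where a joint would pass 70% of its speed; a pose out of reach is approached as far as the arm can. A call with a gripper value outside its range is refused whole. OPENING is the finger opening in mm, from 0 to 88.1, set as the call begins (- or left out, the last holds). The fingers move at their own pace and stop on an object; FORCE is the grip in N (left out, the last holds). Time passes only in rows, so rows that do not move let the fingers close. It gives the time, the measured TCP pose, the force, the opening and the grip force at its end, in the units of the state.
- arm.state(): the state, without advancing time (a new reading comes with each control period).
- arm.read_camera(name): name is "side" or "top" or "wrist"; returns a dict with "color" (480x640x3 uint8, blue, green, red), "vertical_fov" (degrees; the focal length in pixels is half the picture's height over the tangent of half this angle, whatever the lens; pixels are square), "cx", "cy" (the principal point, pixels), "rvec" (rotation vector, rad) and "tvec" (3), from world to camera coordinates, as OpenCV has them. Camera axes: x right, y down, z forward; pixel columns grow to the right and rows downward; lengths in m; the calibration is good to about 2 mm. A picture is of the moment at which its call begins. There is no depth.
- arm.hand_in(): hands the job in; it is judged then, once.
The state is a dict: "t": time; "qpos": joint angles; "joint_velocities": joint speeds; "joint_torque": joint torques, N m; "tool_pos": TCP position; "ee_rot": TCP orientation; "force": force on the tool from outside, world axes, zero at the start; "torque": the same for the moment, N m; "finger_gap": finger opening in m; "gripper_force": force on a finger pad.
Only numpy, scipy, OpenCV 4.12 (cv2) and the standard library are available. Lean on these libraries where they do the work, as an engineer would, in place of code of your own. Each camera call takes 0.05 s, during which the arm holds its last target. There are 200 camera calls.

## Working session

There is one attempt and no reset: what is moved stays moved. The work goes in short steps, Python scripts to look and compute and a shell command to move; the robot and the scene stay as the last step left them, time stands still between calls to the robot, and variables do not carry over. Pictures are saved under pics/ and viewed, at most 10 in all, crops included, and the job is handed in when it is done.

```bash
mkdir -p pics; ls; cat > h.py <<'E'
import numpy as np, cv2, math
from plant import arm
from scipy.spatial.transform import Rotation as R
def cam(n):
    c=arm.read_camera(n); return c
def KRt(c):
    f=240/math.tan(math.radians(c["vertical_fov"])/2)
    K=np.array([[f,0,c["cx"]],[0,f,c["cy"]],[0,0,1.]])
    return K,cv2.Rodrigues(np.array(c["rvec"],float))[0],np.array(c["tvec"],float).ravel()
def onz(c,u,v,z):
    K,Rm,t=KRt(c); o=-Rm.T@t; d=Rm.T@np.linalg.inv(K)@[u,v,1]
    return o+d*(z-o[2])/d[2]
def proj(c,p):
    K,Rm,t=KRt(c); q=K@(Rm@np.array(p,float)+t); return q[:2]/q[2]
E
python3 - <<'E'
from h import *
import pickle
for n in("top","side"):
    c=cam(n); pickle.dump(c,open(n+"0.pkl","wb")); cv2.imwrite(f"pics/{n}0.png",c["color"]); K,Rm,t=KRt(c); print(n,K[0,0],-Rm.T@t, Rm[2])
s=arm.state(); print(s["t"],s["tool_pos"],R.from_quat(s["ee_rot"]).as_matrix().round(3),s["force"])
E
```

```text
pics
top 436.6304539282392 [0.38438051 0.01041815 1.02058373] [ 0.14925696 -0.03025017 -0.98833562]
side 441.79466506703864 [0.21674465 0.64665815 0.51432917] [ 0.36462142 -0.76623971 -0.52908215]
0.1 [ 0.19376386 -0.54098359  0.30192662] [[ 0.941  0.337 -0.   ]
 [ 0.337 -0.941  0.002]
 [ 0.    -0.001 -1.   ]] [ 0.01982336 -0.10134529 -0.01097519]
```

View pics/top0.png

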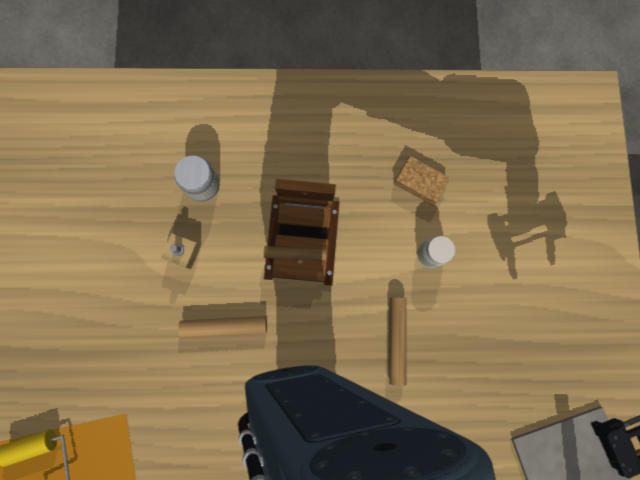

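View pics/side0.png

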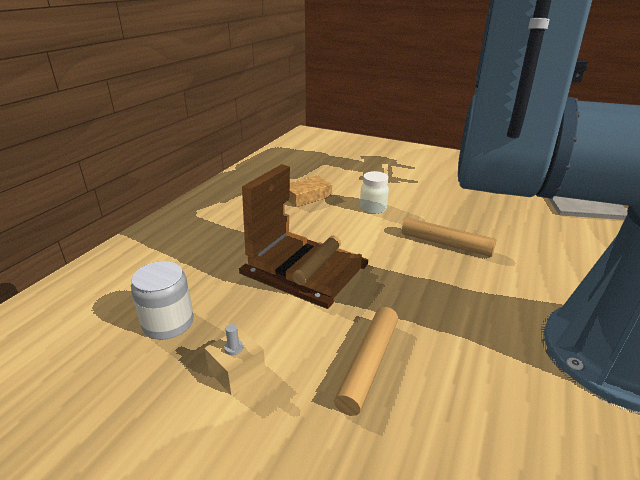

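The top view shows the jig around (302,240), with the dowel across its deck near (295,253). The lid is up at (305,190), the pin and holder at (177,250), the tin at (197,178), the jar at (437,251) and the sander at (422,180). The side view agrees. I'll zoom in on the jig and the pin.

```bash
python3 - <<'E'
import pickle,cv2,numpy as np
a=pickle.load(open("top0.pkl","rb"))["color"]; b=pickle.load(open("side0.pkl","rb"))["color"]
A=cv2.resize(a[175:295,250:360],None,fx=5,fy=5,interpolation=cv2.INTER_CUBIC)[:, :550]
B=cv2.resize(a[225:275,150:210],None,fx=4,fy=4,interpolation=cv2.INTER_CUBIC)
im=np.zeros((600,800,3),np.uint8); im[:600,:550]=A; im[:200,555:795]=B
C=cv2.resize(b[315:395,200:280],None,fx=3,fy=3,interpolation=cv2.INTER_CUBIC); im[210:450,555:795]=C
cv2.imwrite("pics/z0.png",im)
E
```

```text
(no output)
```

View pics/z0.png

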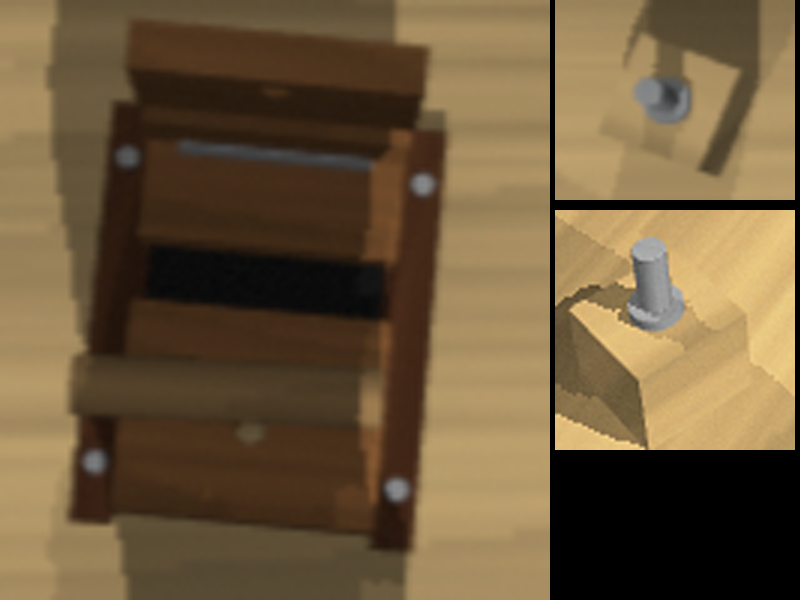

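In the crop, in original pixels, the four screws are at about (275.3,206.3), (334.3,211.7), (268.7,267) and (329.3,272.7). The deck hole is at (299.9,261.5) and the pin's top at (173.6,247.9) in top and (231.5,326.5) in side. The dowel ends are near (264.5,252) and (327,254.5).

```bash
python3 - <<'E'
from h import *
import pickle
T=pickle.load(open("top0.pkl","rb"));S=pickle.load(open("side0.pkl","rb"))
P=lambda x,y:((x+.5)/5-.5+250,(y+.5)/5-.5+175)
sc=[onz(T,*P(*p),.012)*1e3 for p in[(127,157),(422,184),(94,461),(397,489)]]
print("screws",np.round(sc,1)); print("mean",np.mean(sc,0).round(1))
ex=(sc[0]+sc[1]-sc[2]-sc[3])/2; ey=(sc[0]+sc[2]-sc[1]-sc[3])/2
yaw=math.atan2(ex[1],ex[0]);print("yaw x,y",yaw,math.atan2(-ey[0],ey[1]),np.linalg.norm(ex),np.linalg.norm(ey))
hole=onz(T,*P(250,433),.03)*1e3;print("hole",hole)
for n,p,z in[("slotnearL",(143,300),.03),("slotnearR",(385,319),.03),("dowL",(72,385),.044),("dowR",(388,398),.044),("dowLf",(90,357),.044),("dowLn",(90,413),.044),("lidtopnearL",(130,68),.18),("lidtopnearR",(425,97),.18),("lidtopfarL",(132,20),.18),("lidtopfarR",(428,45),.18)]:
  print(n,(onz(T,*P(*p),z)*1e3).round(1))
pt=((95.5)/4-.5+150,(92.5)/4-.5+225);ps=((95.5)/3-.5+200,(35.5)/3-.5+315)
def tri(a,b):
  M=[]
  for c in(T,S):
    K,Rm,t=KRt(c);M.append(K@np.c_[Rm,t])
  X=cv2.triangulatePoints(M[0],M[1],np.array(a,float),np.array(b,float)).ravel();return X[:3]/X[3]*1e3
print("pin tri",tri(pt,ps).round(1),onz(T,*pt,.088)*1e3,onz(S,*ps,.088)*1e3)
# collar centre top z=.054
print("collar top", onz(T,(663-555+.5)/4-.5+150,(100.5)/4-.5+225,.054)*1e3)
for n,p in[("tin",(193,171)),("jar",(440,249))]:print(n,onz(T,*p,.1 if n=="tin" else .085)*1e3)
print("sander",onz(T,422,180,.035)*1e3)
# side lid corner pix and screw checks
for p in sc: print(proj(S,p/1e3).round(1))
E
```

```text
screws [[626.9  77.5  12. ]
 [613.4 -61.9  12. ]
 [482.9  92.   12. ]
 [469.  -48.   12. ]]
mean [548.1  14.9  12. ]
yaw x,y -0.09809150762798625 -0.09781880720807337 144.8886850218395 140.35874230596497
hole [493.50074769  19.74424326  30.        ]
slotnearL [555.2  68.6  30. ]
slotnearR [545.8 -42.5  30. ]
dowL [514.2  99.5  44. ]
dowR [507.4 -42.7  44. ]
dowLf [526.9  91.5  44. ]
dowLn [501.4  91.4  44. ]
lidtopnearL [622.6  65.3 180. ]
lidtopnearR [610.6 -51.6 180. ]
lidtopfarL [642.3  64.6 180. ]
lidtopfarR [631.9 -53.1 180. ]
pin tri [518.1 288.6  88.4] [518.00110408 288.67594218  88.        ] [518.53823147 288.25680195  88.        ]
collar top [518.36008961 291.51555756  54.        ]
tin [683.99048096 249.4671143  100.        ]
jar [ 512.24485793 -287.00533939   85.        ]
sander [ 683.12043227 -268.73206142   35.        ]
[252.1 269.8]
[292.6 237.2]
[316.1 294.9]
[352.6 257. ]
```

```bash
python3 -m pendant '[0,0,0,0.147,0,0,0,0.147,0,0,0,0.148,15,-39,0,0,15,-39,0,0,15,-39,0,0,15,-39,0,0,15,-39,0,0,15,-39,0,0,15,-39,0,0,15,-39,0,0,15,-39,0,0]' 70 20; python3 -m pendant '[15,-39,0,0,15,-39,0,0,15,-39,0,0,15,-39,0,0,15,-39,0,0,0,0,0,0,0,0,0,0]'; cat >> h.py <<'E'
J0=np.array([544.7,14.6]); YAW=-.098
def jig(p):
    c,s=math.cos(YAW),math.sin(YAW); d=np.array(p[:2])-J0; return np.array([d[0]*c+d[1]*s,-d[0]*s+d[1]*c])
def wjig(x,y):
    c,s=math.cos(YAW),math.sin(YAW); return J0+[x*c-y*s,x*s+y*c]
def rep():
    s=arm.state(); p=np.array(s["tool_pos"])*1e3; M=R.from_quat(s["ee_rot"]).as_matrix()
    print("t",s["t"],"tcp",p.round(1),"jig",jig(p).round(1),"yaw",round(math.atan2(M[1,0],M[0,0]),3),"z",M[:,2].round(3),"F",np.round(s["force"],1),"gap",round(s["finger_gap"]*1e3,1),"gf",s["gripper_force"])
    return p,M
def go(x,y,z=None):
    p,M=rep(); d=np.array([x,y,p[2] if z is None else z])-p; print("tool move",(M.T@d).round(1))
E
python3 -c "
from h import *
go(*wjig(-68,5),150)"
```

```text
t: 1.3
tool_pos: [0.3628, -0.2036, 0.3025]
ee_rot: [0.999, -0.049, -0.0, -0.0]
force: [0.1, -0.3, 0.9]
finger_gap: 0.0699
gripper_force: 0.0
t: 2.0
tool_pos: [0.4562, -0.0177, 0.3023]
ee_rot: [0.999, -0.048, -0.001, 0.0]
force: [-0.1, -0.3, -1.1]
finger_gap: 0.0699
gripper_force: 0.0
t 2.0 tcp [456.2 -17.7 302.3] jig [-84.9 -40.8] yaw -0.095 z [-0.001 -0.    -1.   ] F [-0.1 -0.3 -1.1] gap 69.9 gf 0.0
tool move [ 17.2 -45.8 152.3]
```

```bash
python3 -m pendant '[9,-23,0,0,8,-23,0,0,0,0,40,0,0,0,40,0,0,0,40,0,0,0,20,0,0,0,0,0,0,0,0,0]'; python3 - <<'E'
from h import *
rep(); c=cam("wrist"); K,Rm,t=KRt(c); print(-Rm.T@t); cv2.imwrite("pics/w1.png",c["color"])
o=c["color"].copy()
for p in [(-50,0,.03),(5,60,.03),(5,-60,.03),(35,60,.03),(35,-60,.03),(-85,0,.033)]:
    q=proj(c,[*(wjig(p[0],p[1])/1e3),p[2]]); cv2.drawMarker(o,tuple(int(v) for v in q.round()),(0,255,0),0,12)
cv2.imwrite("pics/w1.png",o)
E
```

```text
t: 2.8
tool_pos: [0.4778, 0.0244, 0.1631]
ee_rot: [0.999, -0.05, -0.0, 0.0]
force: [0.2, 0.6, 1.4]
finger_gap: 0.0699
gripper_force: 0.0
t 2.8 tcp [477.8  24.4 163.1] jig [-67.5   3.2] yaw -0.1 z [-0. -0. -1.] F [0.2 0.6 1.4] gap 69.9 gf 0.0
[0.55526102 0.01652909 0.24547915]
```

View pics/w1.png

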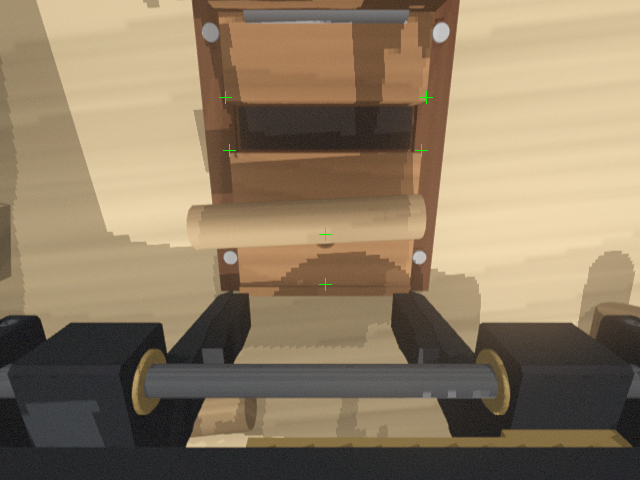

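The wrist view confirms the jig pose: the slot edges are at rows 104 and 152 and the lip is near row 290, so the origin is about 1.5 mm nearer than I had it. The dowel is at row ~220. I'm updating the origin, lowering the fingers behind the dowel and pushing slowly.

```bash
sed -i 's/544.7,14.6/543.2,14.7/' h.py; python3 -m pendant '[0,0,30,0,0,0,25,0,0,0,5,0,0,0,0,0,4,0,0,0,4,0,0,0,4,0,0,0,4,0,0,0,4,0,0,0,4,0,0,0,4,0,0,0,4,0,0,0]';  python3 -m pendant '[3,0,0,0,3,0,0,0,3,0,0,0,3,0,0,0,3,0,0,0,3,0,0,0,0,0,0,0,0,0,0,0]'; python3 - <<'E'
from h import *
rep(); c=cam("wrist"); o=c["color"]
for p in [(5,60,.03),(5,-60,.03),(35,60,.03),(35,-60,.03)]:
    q=proj(c,[*(wjig(p[0],p[1])/1e3),p[2]]); cv2.drawMarker(o,tuple(int(v) for v in q.round()),(0,255,0),0,12)
cv2.imwrite("pics/w2.png",o)
E
```

```text
t: 4.05
tool_pos: [0.5099, 0.0224, 0.1026]
ee_rot: [0.999, -0.049, -0.0, -0.0]
force: [-0.5, 0.1, 0.4]
finger_gap: 0.0701
gripper_force: 0.1
t: 4.85
tool_pos: [0.5275, 0.0206, 0.1027]
ee_rot: [0.999, -0.049, -0.0, -0.0]
force: [0.0, 0.7, 0.2]
finger_gap: 0.0703
gripper_force: 0.0
t 4.85 tcp [527.5  20.6 102.7] jig [-16.2   4.4] yaw -0.098 z [-0.  0. -1.] F [0.  0.7 0.2] gap 70.3 gf 0.0
```

View pics/w2.png

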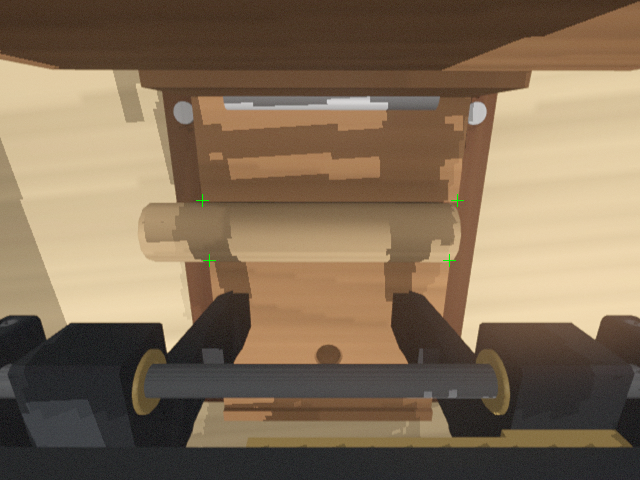

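The dowel lies straight in the slot, at rows 203–262 against slot markers 201–260, and the deck hole shows at (328,355). Next I go up and over, to behind the lid.

```bash
python3 -c "
from h import *
c=cam('wrist');print(onz(c,328,355,.03)*1e3, wjig(-50,0))"; python3 -m pendant '[0,0,-40,0,0,0,-45,0,0,0,-45,0,0,0,-45,0,0,0,-10,0,40,0,0,0,40,0,0,0,40,0,0,0,16,0,0,0,0,0,0,0,0,0,0,0]' 40; python3 -c "
from h import *
go(*wjig(120,0),204)
c=cam('side'); cv2.imwrite('pics/s2.png',c['color'])"
```

```text
[492.8208909   19.71254206  30.        ] [493.4399079  19.5921605]
t: 6.05
tool_pos: [0.662, 0.0074, 0.2862]
ee_rot: [0.999, -0.049, -0.001, -0.0]
force: [-0.1, -0.5, -1.2]
finger_gap: 0.0401
gripper_force: 0.0
t 6.05 tcp [662.    7.4 286.2] jig [119.    4.4] yaw -0.098 z [-0.003  0.    -1.   ] F [-0.1 -0.5 -1.2] gap 40.1 gf 0.0
tool move [ 1.2  4.4 82.2]
```

View pics/s2.png

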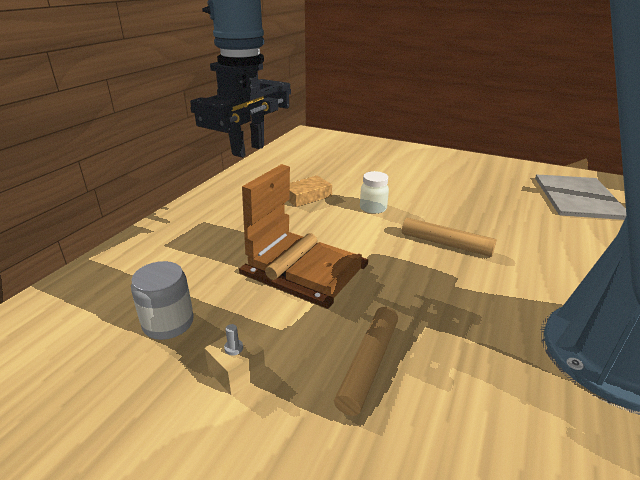

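The side view shows the dowel seated in the slot (268–320, 240–275), the lid upright and the fingers clear behind and above it. Going down behind the lid and pulling it over.

```bash
python3 -m pendant '[0,2,40,0,0,2,40,0,0,0,0,0,-6,0,0,0,-7,0,0,0,-7,0,0,0,-7,0,0,0,-7,0,0,0,-7,0,0,0,-7,0,0,0,-7,0,0,0,-7,0,0,0]'; python3 -m pendant '[-7,0,0,0,-7,0,0,0,-7,0,0,0,-7,0,0,0,0,0,0,0,0,0,0,0]'; python3 -c "
from h import *
rep()
c=cam('side'); cv2.imwrite('pics/s3.png',c['color'][100:340,180:420])"
```

```text
t: 7.3
tool_pos: [0.5999, 0.0095, 0.2073]
ee_rot: [0.999, -0.049, -0.001, -0.0]
force: [1.5, -0.3, 0.5]
finger_gap: 0.0397
gripper_force: 0.4
t: 7.9
tool_pos: [0.5728, 0.0121, 0.2078]
ee_rot: [0.999, -0.049, -0.0, 0.0]
force: [0.3, 0.7, -0.1]
finger_gap: 0.0403
gripper_force: 0.0
t 7.9 tcp [572.8  12.1 207.8] jig [29.7  0.4] yaw -0.098 z [-0. -0. -1.] F [ 0.3  0.7 -0.1] gap 40.3 gf 0.0
```

View pics/s3.png

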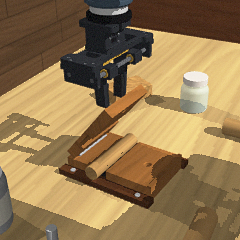

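The lid is leaning over and sinking at about 0.7 rad. While it settles I'll move over the pin.

```bash
python3 -m pendant '[0,0,-20,0,0,0,-20,0,-8,-34,0,0,-8,-34,0,0,-8,-34,0,0,-8,-34,0,0,-8,-34,0,0,-8,-34,0,0,-8,-34,0,0,-8,-34,0,0,0,0,0,0,0,0,0,0]' 60; python3 - <<'E'
from h import *
go(518.2,289.5,200)
E
```

```text
t: 9.15
tool_pos: [0.5358, 0.2896, 0.2475]
ee_rot: [0.999, -0.048, -0.0, 0.0]
force: [0.0, 0.0, -1.0]
finger_gap: 0.06
gripper_force: 0.0
t 9.15 tcp [535.8 289.6 247.5] jig [-34.3 272.8] yaw -0.096 z [-0.    -0.001 -1.   ] F [ 0.  0. -1.] gap 60.0 gf 0.0
tool move [-17.5   1.7  47.5]
```

```bash
python3 -m pendant '[-17.5,1.7,0,0,0,0,35,0,0,0,0,0,0,0,0,0]'; python3 - <<'E'
from h import *
go(518.2,289.5,122)
c=cam("side"); o=c["color"]; t=cam("top")["color"]; w=cam("wrist")["color"]
im=np.zeros((600,800,3),np.uint8); im[:300,:400]=cv2.resize(o[150:450,120:420],(400,300)) ; im[:300,400:800]=cv2.resize(t[170:320,140:340],(400,300))
im[300:600,:400]=cv2.resize(w,(400,300)); cv2.imwrite("pics/m4.png",im)
E
```

```text
t: 9.55
tool_pos: [0.5184, 0.2879, 0.2124]
ee_rot: [0.999, -0.05, -0.001, 0.0]
force: [0.3, 0.0, 0.9]
finger_gap: 0.0599
gripper_force: 0.0
t 9.55 tcp [518.4 287.9 212.4] jig [-51.4 269.5] yaw -0.1 z [-0.002 -0.001 -1.   ] F [0.3 0.  0.9] gap 59.9 gf 0.0
tool move [-0.2 -1.7 90.4]
```

View pics/m4.png

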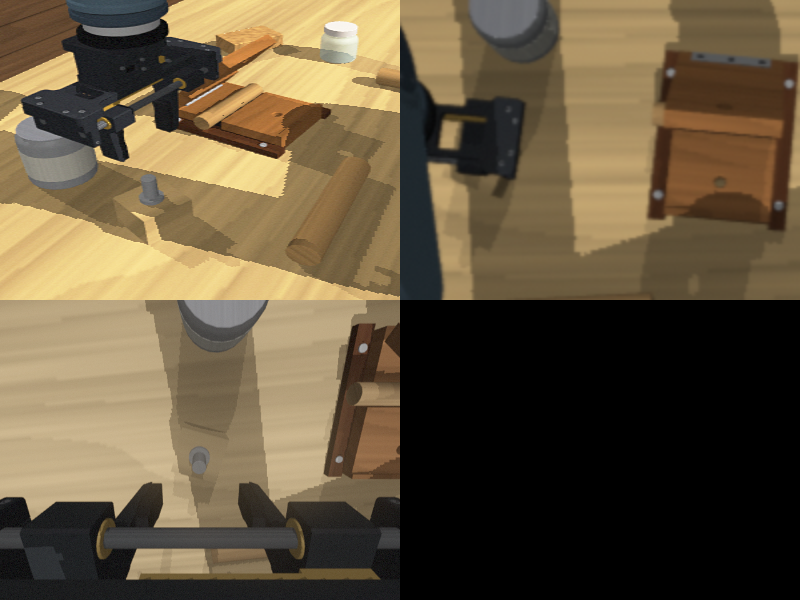

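The side and top tiles show the lid still well raised and sinking, with the dowel seated. In the wrist tile the pin's grip top is at about (200,466), which is full-image (320,266). I'll check that against the estimate.

```bash
python3 - <<'E'
from h import *
c=cam("wrist"); print(proj(c,[.5182,.289,.088]), onz(c,320,266,.088)*1e3)
g=cv2.cvtColor(c["color"],cv2.COLOR_BGR2HSV)[225:300,280:360]
m=((g[...,1]<45)&(g[...,2]>60)).astype(np.uint8); n,l,s,ce=cv2.connectedComponentsWithStats(m); i=1+np.argmax(s[1:,4]); print(s[i],ce[i]+[280,225])
x,y,w,h,_=s[i]; print("bbox bottom centre",280+x+w/2,225+y+h)
b=onz(c,280+x+w/2,225+y+h,.088)*1e3; print("near edge of grip top",b," -> centre x~",b[0]+8)
E
```

```text
[320.26597632 264.55045905] [517.17823507 289.28150844  88.        ]
[  23    9   33   45 1091] [318.82126489 254.93125573]
bbox bottom centre 319.5 279
near edge of grip top [507.75657508 290.55976738  88.        ]  -> centre x~ 515.7565750763345
```

```bash
python3 -m pendant '[-0.8,-1.4,35,0,0,0,35,0,0,0,16,0,0,0,4,0,0,0,0,0,0,0,0,0]'; python3 -m pendant '[0,0,0,0,0,0,0,0,0,0,0,0,0,0,0,0,0,0,0,0,0,0,0,0,0,0,0,0,0,0,0,0]' 0 40; python3 -c "
from h import *
rep()"
```

```text
t: 10.35
tool_pos: [0.5189, 0.291, 0.1245]
ee_rot: [0.999, -0.049, 0.001, -0.0]
force: [-0.8, 0.3, 0.3]
finger_gap: 0.0598
gripper_force: 0.0
t: 11.15
tool_pos: [0.5176, 0.2906, 0.1227]
ee_rot: [0.999, -0.049, -0.0, 0.0]
force: [-0.5, -0.4, 0.5]
finger_gap: 0.0151
gripper_force: 40.0
t 11.15 tcp [517.6 290.6 122.7] jig [-52.4 272. ] yaw -0.098 z [-0. -0. -1.] F [-0.5 -0.4  0.5] gap 15.1 gf 39.99990038573742
```

```bash
python3 -m pendant '[0,0,-15,0,0,0,-35,0,0,0,-35,0,0,0,-5,0,0,0,0,0,0,0,0,0,0,0,0,0,0,0,0,0,0,0,0,0,0,0,0,0,0,0,0,0,0,0,0,0]'; python3 - <<'E'
from h import *
rep()
c=cam("side"); t=cam("top")["color"]; w=cam("wrist")["color"]
im=np.zeros((600,800,3),np.uint8); im[:300,:400]=cv2.resize(c["color"][150:420,120:480],(400,300)) ; im[:300,400:800]=cv2.resize(t[170:320,140:340],(400,300))
im[300:600,:400]=cv2.resize(w,(400,300)); cv2.imwrite("pics/m5.png",im)
E
```

```text
t: 12.35
tool_pos: [0.5177, 0.2906, 0.2126]
ee_rot: [0.999, -0.049, -0.0, 0.0]
force: [0.5, -0.3, -2.2]
finger_gap: 0.0148
gripper_force: 40.0
t 12.35 tcp [517.7 290.6 212.6] jig [-52.4 272.1] yaw -0.098 z [-0. -0. -1.] F [ 0.5 -0.3 -2.2] gap 14.8 gf 40.000844802707434
```

View pics/m5.png

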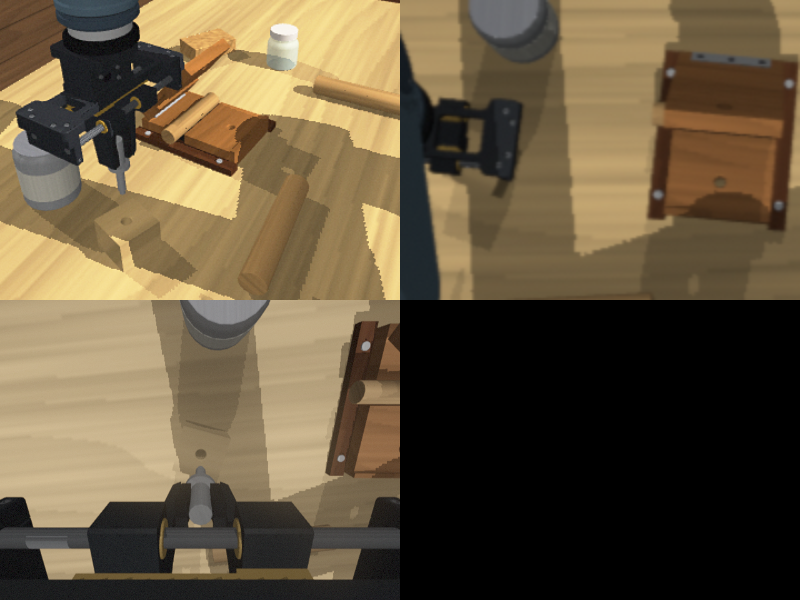

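The pin is held upright in the fingers, with its tip hanging below. The lid looks unchanged from 3 s earlier, so I'll work out its angle from the lid hole at top-tile (728,107), which is full-image (304,223.5).

```bash
python3 -m pendant '[0,0,0,0,0,0,0,0,0,0,0,0,0,0,0,0,0,0,0,0,0,0,0,0,0,0,0,0,0,0,0,0,0,0,0,0,0,0,0,0]' >/dev/null; python3 - <<'E'
from h import *
import pickle
t=cam("top")
for th in (1.1,.9,.8,.7,.6,.5,.4,.2,.08):
    def P(s,h,y=0): return proj(t,[*(wjig(80-s*math.cos(th)+h*math.sin(th),y)/1e3),(30+s*math.sin(th)+h*math.cos(th))/1e3]).round(1)
    print(th,"hole",P(130,20),"innerEdge",P(150,0),"outerEdge",P(150,20))
o=t["color"]; cv2.imwrite("pics/t6.png",o)
old=cv2.imread("pics/m5.png")[:300,400:]; new=cv2.resize(o[170:320,140:340],(400,300)); d=cv2.absdiff(old,new)[:,240:].max(2); print("changed px",(d>40).sum())
E
```

```text
1.1 hole [303.2 211.1] innerEdge [301.9 223.2] outerEdge [302.8 213.5]
0.9 hole [302.1 223.7] innerEdge [300.8 236.9] outerEdge [301.5 228.2]
0.8 hole [301.6 229.6] innerEdge [300.3 243.1] outerEdge [300.9 235.1]
0.7 hole [301.2 235.2] innerEdge [299.9 248.8] outerEdge [300.4 241.5]
0.6 hole [300.8 240.4] innerEdge [299.6 253.8] outerEdge [300.  247.4]
0.5 hole [300.4 245.1] innerEdge [299.3 258.3] outerEdge [299.6 252.7]
0.4 hole [300.2 249.3] innerEdge [299. 262.] outerEdge [299.3 257.4]
0.2 hole [299.7 256. ] innerEdge [298.8 267.4] outerEdge [298.9 264.7]
0.08 hole [299.6 258.8] innerEdge [298.8 269.3] outerEdge [298.8 267.7]
changed px 0
```

The lid is stuck at about 0.9 rad and not sinking. I'll put the pin straight back in its hole and push the lid down with the bare fingers.

```bash
python3 -m pendant '[0,0,30,0,0,0,12,0,0,0,12,0,0,0,12,0,0,0,12,0,0,0,11,0,0,0,0,0,0,0,0,0]'; python3 -c "
from h import *
rep()"
```

```text
t: 14.35
tool_pos: [0.5176, 0.2906, 0.1236]
ee_rot: [0.999, -0.049, -0.0, 0.0]
force: [0.2, -0.1, -1.8]
finger_gap: 0.0147
gripper_force: 40.0
t 14.35 tcp [517.6 290.6 123.6] jig [-52.4 272.1] yaw -0.098 z [-0. -0. -1.] F [ 0.2 -0.1 -1.8] gap 14.7 gf 39.999679774045944
```

```bash
python3 -m pendant '[0,0,0,0,0,0,0,0,0,0,0,0,0,0,0,0,0,0,-20,0,0,0,-40,0,0,0,-40,0,0,0,-25,0,0,0,0,0,0,0,0,0]' 60; python3 -m pendant '[13,36,0,0,13,36,0,0,13,36,0,0,13,36,0,0,13,36,0,0,13,36,0,0,13,36,0,0,6,20,0,0,0,0,0,0,0,0,0,0]'; python3 - <<'E'
from h import *
go(*wjig(45,0),204)
t=cam("top")["color"]; s=cam("side")["color"]
im=np.zeros((300,800,3),np.uint8); im[:,:400]=cv2.resize(s[150:420,120:480],(400,300)); im[:,400:]=cv2.resize(t[170:320,140:340],(400,300)); cv2.imwrite("pics/m7.png",im)
E
```

```text
t: 15.35
tool_pos: [0.5177, 0.2906, 0.2489]
ee_rot: [0.999, -0.049, 0.0, -0.0]
force: [-0.1, 0.7, -0.6]
finger_gap: 0.0603
gripper_force: 0.0
t: 16.35
tool_pos: [0.5866, 0.0105, 0.2468]
ee_rot: [0.999, -0.05, -0.002, -0.0]
force: [-0.0, 0.1, 0.9]
finger_gap: 0.0601
gripper_force: 0.0
t 16.35 tcp [586.6  10.5 246.8] jig [43.6  0.1] yaw -0.099 z [-0.003  0.001 -1.   ] F [-0.   0.1  0.9] gap 60.1 gf 0.0
tool move [ 1.5  0.1 42.8]
```

View pics/m7.png

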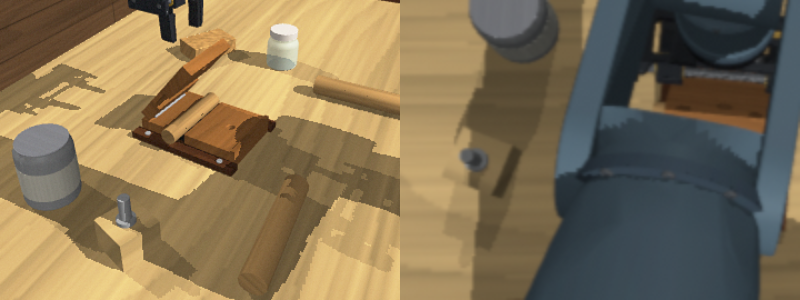

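The pin stands upright in its holder again, at side-tile (123,210), and the lid is still at about 0.9. I'll follow its arc down with the fingertips.

```bash
python3 -m pendant '[-4,0,22,0,-4,0,21,0,-6,0,4,0,-7,0,4.5,0,-7,0,4.5,0,-6,0,4.5,0,-6,0,6,0,-6,0,6,0,-5,0,5.6,0,-4.5,0,7,0,-4.5,0,7,0,-4,0,6.4,0]';  python3 -m pendant '[-3,0,7,0,-3,0,7,0,-2.7,0,6.6,0,0,0,0,0,0,0,0,0,0,0,0,0]'; python3 - <<'E'
from h import *
rep(); c=cam("wrist"); cv2.imwrite("pics/w8.png",c["color"])
E
```

```text
t: 17.65
tool_pos: [0.5233, 0.0167, 0.1494]
ee_rot: [0.999, -0.049, -0.0, -0.0]
force: [0.8, -0.0, -0.1]
finger_gap: 0.0602
gripper_force: 0.0
t: 18.25
tool_pos: [0.5156, 0.0174, 0.13]
ee_rot: [0.999, -0.049, 0.0, 0.0]
force: [0.3, -0.4, -0.1]
finger_gap: 0.0603
gripper_force: 0.0
t 18.25 tcp [515.6  17.4 130. ] jig [-27.7   0. ] yaw -0.098 z [ 0.001 -0.    -1.   ] F [ 0.3 -0.4 -0.1] gap 60.3 gf 0.0
```

```bash
python3 -m pendant '[0,0,2,0,0,0,2,0,0,0,0,0]' | grep -E 'pos|force: \['; python3 -m pendant '[0,0,1.5,0,0,0,1.5,0,0,0,0,0]'| grep -E 'pos|force: \['; python3 -m pendant '[0,0,1.5,0,0,0,1.5,0,0,0,0,0]'| grep -E 'pos|force: \['
```

```text
tool_pos: [0.515, 0.0176, 0.1253]
force: [-0.6, -0.0, 0.2]
tool_pos: [0.5151, 0.0175, 0.1224]
force: [0.2, -0.0, -0.0]
tool_pos: [0.515, 0.0176, 0.1194]
force: [-0.3, -1.3, 1.2]
```

Contact at tip height ≈55 mm means the lid is down at about 0.05 rad on the dowel. Back to the pin, then I'll check the lid hole numerically from the top camera.

```bash
python3 -m pendant '[0,0,-40,0,0,0,-45,0,0,0,0,0,-3,-34,0,0,-3,-34,0,0,-3,-34,0,0,-3,-34,0,0,-3,-34,0,0,-3,-34,0,0,-3,-34,0,0,-3,-34,0,0,0,0,0,0]' | grep pos;python3 -m pendant '[0,0,0,0,0,0,0,0]' | grep pos; python3 - <<'E'
from h import *
t=cam("top"); go(517.6,290.6,122.7); cv2.imwrite("pics/t9.png",t["color"])
for th in(.04,.1):
    print(th,[proj(t,[*(wjig(80-s*math.cos(th)+20*math.sin(th),y)/1e3),(30+s*math.sin(th)+20*math.cos(th))/1e3]).round(1) for s,y in((130,0),(150,60),(150,-60))])
g=t["color"][245:275,285:315].max(2); np.set_printoptions(linewidth=200); print(g[4:24,6:26])
E
```

```text
tool_pos: [0.5174, 0.294, 0.2041]
tool_pos: [0.5178, 0.2897, 0.2041]
t 20.65 tcp [518.  289.5 204.3] jig [-52. 271.] yaw -0.099 z [-0. -0. -1.] F [-0.7  0.2  0.6] gap 60.3 gf 0.0
tool move [-0.5 -1.1 81.6]
0.04 [array([299.6, 259.6]), array([271.7, 266. ]), array([325.7, 270.9])]
0.1 [array([299.6, 258.4]), array([271.5, 264.8]), array([326. , 269.8])]
[[126 126 126 126 126 126 125 125 124 124 122 122 121 121 121 122 122 122 122 122]
 [126 127 126 126 125 126 126 126 125 124 123 122 122 122 121 121 121 121 119 119]
 [122 121 122 122 123 125 127 127 126 126 125 126 125 125 125 124 123 122 121 120]
 [121 121 119 119 119 121 124 126 127 127 126 126 126 127 126 125 126 125 125 125]
 [124 123 122 121 121 120 120 121 121 121 122 121 121 122 123 125 127 127 128 127]
 [124 124 125 125 124 123 123 122 121 120 119 119 119 118 118 120 124 126 127 127]
 [123 123 123 123 123 123 121 119 115 115 118 120 120 120 119 119 120 121 121 120]
 [120 121 121 122 121 119 109  98  80  83  95 110 118 120 120 119 119 119 118 119]
 [114 115 115 115 114 105  80  67  65  65  66  82 109 120 123 122 121 120 120 120
[... 215 characters left out ...]
85 105 117 121 123 123 124 124 124]
 [129 129 128 127 127 123 109  98  97  95  93  99 114 120 121 121 121 119 118 117]
 [132 132 131 131 132 131 127 120 112 109 118 123 126 126 125 125 124 123 122 121]
 [129 130 132 133 134 134 134 132 130 129 130 131 131 131 130 129 129 128 128 126]
 [124 124 130 134 134 134 134 133 133 133 134 134 134 133 133 132 133 132 132 131]
 [123 123 123 124 124 125 126 127 128 132 133 134 133 134 134 133 133 134 134 133]
 [125 124 123 124 123 122 122 122 123 127 129 130 130 131 132 133 133 133 133 133]
 [107 106 109 110 112 113 114 116 117 119 120 121 122 123 127 131 132 132 132 133]
 [ 98  88  91  97  99  97  99 102 103 103 103 103 103 107 110 113 116 118 121 124]]
```

The lid hole centroid is at (299.6,259.1), which fits a lid angle of about 0.07 and confirms the jig pose. Grasping the pin again.

```bash
python3 -m pendant '[-0.5,-1.1,35,0,0,0,30,0,0,0,12,0,0,0,4.5,0,0,0,0,0,0,0,0,0]' | grep pos; python3 -m pendant '[0,0,0,0,0,0,0,0,0,0,0,0,0,0,0,0,0,0,0,0,0,0,0,0,0,0,0,0]' 0 50 >/dev/null;  python3 -m pendant '[0,0,-10,0,0,0,-20,0,0,0,-35,0,0,0,-25,0,0,0,0,0,0,0,0,0]' ; python3 - <<'E'
from h import *
go(*wjig(-49.3,0))
c=cam("side"); cv2.imwrite("pics/s10.png",c["color"]); s=arm.state(); p=np.array(s["tool_pos"])
for dz in (-.117,-.0747,-.069): print(dz,proj(c,p+[0,0,dz]).round(1))
u,v=proj(c,p+[0,0,-.09]).round().astype(int)
g=cv2.cvtColor(c["color"],cv2.COLOR_BGR2HSV); np.set_printoptions(linewidth=220)
for vv in range(v-4,v+22,3): print(vv,u-12,g[vv,u-12:u+12,1])
E
```

```text
tool_pos: [0.5186, 0.2918, 0.1246]
t: 22.55
tool_pos: [0.5176, 0.2918, 0.2136]
ee_rot: [0.999, -0.049, 0.001, -0.0]
force: [-0.1, -0.8, -1.4]
finger_gap: 0.0146
gripper_force: 50.0
t 22.55 tcp [517.6 291.8 213.6] jig [-52.5 273.2] yaw -0.098 z [ 0.001  0.    -1.   ] F [-0.1 -0.8 -1.4] gap 14.6 gf 50.00004854053259
tool move [ 3.300e+00  2.732e+02 -1.000e-01]
-0.117 [230.3 324.2]
-0.0747 [227.1 300.2]
-0.069 [226.7 296.8]
305 216 [114 122 122 103  69  40  11  14   7   9  10   5  14  10  26 117 112 115 116 112 114 112 114 110]
308 216 [115 115 115 115 119 118 114  83   5   2   2   7   5   8  22 104 113 118 119 110 113 113 114 112]
311 216 [119 116 110 110 113 114 115 120  10   2   7   9   2   2   6  72 117 117 111 112 110 111 112 114]
314 216 [113 111 117 114 115 112 113 118  69   2   5   0   7   9   3  36 116 112 115 117 114 114 116 117]
317 216 [107 116 115 114 118 115 111 116 107  10   5   7  14   5  15  17  99 116 121 115 114 112 113 111]
320 216 [112 113 113 118 115 110 112 115 125  26   5   5   2   7   7  13  81 115 118 113 118 112 116 117]
323 216 [114 106 110 117 112 120 117 113 114 116  98   5   2   5   3  14 117 113 114 113 116 117 114 113]
326 216 [113 118 111 116 112 111 114 109 121 109 113 116 124 115 116 111 112 117 118 113 116 110 111 118]
329 216 [109 110 117 115 111 112 117 116 121 118 117 114 106 115 115 114 114 115 110 120 115 109 117 113]
```

```bash
python3 -m pendant '[0.4,34,0,0,0.4,34,0,0,0.4,34,0,0,0.4,34,0,0,0.4,34,0,0,0.4,34,0,0,0.4,34,0,0,0,35,0,0,0,0,0,0,0,0,0,0,0,0,0,0,0,0,0,0]' | grep pos; python3 - <<'E'
from h import *
go(*wjig(-49.8,0))
s=arm.state(); p=np.array(s["tool_pos"])
for n in("side","wrist"):
    c=cam(n); cv2.imwrite(f"pics/{n}11.png",c["color"])
    print(n,"tip",proj(c,p+[0,0,-.117]).round(1),"collar",proj(c,p+[0,0,-.072]).round(1))
    if n=="side": 
        u,v=proj(c,p+[0,0,-.095]).round().astype(int); g=cv2.cvtColor(c["color"],cv2.COLOR_BGR2HSV); np.set_printoptions(linewidth=220)
        for vv in range(v-3,v+20,3): print(vv,u-11,g[vv,u-11:u+12,1])
E
```

```text
tool_pos: [0.4934, 0.0209, 0.2126]
t 23.8 tcp [493.4  20.9 212.6] jig [-50.2   1.3] yaw -0.097 z [-0.001  0.    -1.   ] F [-0.   0.5 -0.9] gap 14.8 gf 49.99991811811924
tool move [ 0.4  1.3 -0. ]
side tip [328.1 234.9] collar [328.5 213.1]
221 317 [115 115 115 115 117 115 113 115 107   6   8   6   3  12  97 115 117 114 116 115 115 113 108]
224 317 [116 112 111 111 113 112 114 113 108   8   5   4   2   9  94 119 115 110 113 114 113 113 116]
227 317 [110 112 113 112 112 112 107 113 107   3   5   2   5   9 101 119 118 108 114 113 115 114 114]
230 317 [111 115 114 114 110 112 114 115 111  11   5   8   6   7 102 111 116 117 115 115 114 114 115]
233 317 [175 164 176 182 171 178 181 155 139  97  10   9   8  67 117 112 117 113 114 111 114 114 112]
236 317 [171 179 174 166 180 163 171 177 175 173 153 134 177 174 169 171 177 186 156 154 133 107 110]
239 317 [171 172 174 165 176 169 171 169 171 164 167 167 165 173 168 179 169 167 172 171 169 174 177]
242 317 [172 179 168 169 166 164 163 171 170 162 169 176 169 167 175 172 168 163 172 181 168 167 172]
wrist tip [320.2 267.3] collar [320.2 299. ]
```

The side view puts the pin within 0.5 px of the predicted column and upright. Lowering it into the hole while watching force.

```bash
python3 -m pendant '[0.7,1.3,10,0,0,0,15,0,0,0,8,0,0,0,0,0,0,0,4,0,0,0,4,0,0,0,4,0,0,0,0,0]' | grep -E 'pos|force: \['; python3 -m pendant '[0,0,4,0,0,0,4,0,0,0,4,0,0,0,0,0]' | grep -E 'pos|force: \['; python3 -m pendant '[0,0,4,0,0,0,4,0,0,0,0,0]' | grep -E 'pos|force: \['; python3 -c "
from h import *
rep()"
```

```text
tool_pos: [0.4939, 0.0184, 0.1677]
force: [-0.0, -0.0, -1.5]
tool_pos: [0.4937, 0.0185, 0.1554]
force: [0.1, -0.1, -0.7]
tool_pos: [0.4938, 0.0185, 0.1475]
force: [0.0, 0.1, -1.1]
t 25.4 tcp [493.8  18.5 147.5] jig [-49.6  -1.1] yaw -0.098 z [-0.001  0.    -1.   ] F [ 0.   0.1 -1.1] gap 14.8 gf 49.99977495521307
```

```bash
python3 -m pendant '[0,-0.9,3,0,0,0,3,0,0,0,0,0]' | grep -E 'pos|force: \['; python3 -m pendant '[0,0,3,0,0,0,3,0,0,0,0,0]' | grep -E 'pos|force: \['; python3 -m pendant '[0,0,3,0,0,0,3,0,0,0,0,0]' | grep -E 'pos|force: \['
```

```text
tool_pos: [0.4939, 0.0194, 0.1416]
force: [-0.1, -0.4, -0.8]
tool_pos: [0.494, 0.0193, 0.1356]
force: [0.2, 0.1, -0.2]
tool_pos: [0.4941, 0.0193, 0.1299]
force: [0.1, -0.2, 0.2]
```

```bash
python3 -m pendant '[0,0,2,0,0,0,1.5,0,0,0,0,0]' | grep -E 'pos|force: \['; python3 -m pendant '[0,0,1.5,0,0,0,1,0,0,0,0,0]' | grep -E 'pos|force: \['; python3 -m pendant '[0,0,1,0,0,0,0,0]' | grep -E 'pos|force: \['
```

```text
tool_pos: [0.494, 0.0193, 0.1265]
force: [-1.3, 1.5, 2.5]
tool_pos: [0.4942, 0.0193, 0.125]
force: [-7.1, 0.4, 13.9]
tool_pos: [0.4943, 0.0193, 0.1248]
force: [-10.0, 0.8, 22.1]
```

```bash
python3 -m pendant '[-0.7,0,0,0,0,0,0,0]' | grep -E 'pos|force: \['; python3 -m pendant '[-0.5,0,0,0,0,0,0,0,0,0,0,0]' | grep -E 'pos|force: \['; python3 - <<'E'
from h import *
rep(); c=cam("side")
cv2.imwrite("pics/s12.png",c["color"])
for th in(0,.03,.06):
  f=lambda s,h,y:proj(c,[*(wjig(80-s*math.cos(th)+h*math.sin(th),y)/1e3),(30+s*math.sin(th)+h*math.cos(th))/1e3]).round(1)
  print(th,"outer near L",f(150,20,60),"inner near L",f(150,0,60),"outer near R",f(150,20,-60),f(150,0,-60))
np.set_printoptions(linewidth=220)
q=proj(c,[*(wjig(-71,60)/1e3),.04]).round().astype(int); print(q); print(c["color"][q[1]-22:q[1]+26,q[0]-14:q[0]+14:4].max(2).T)
s=arm.state(); print(s["t"])
E
```

```text
tool_pos: [0.4941, 0.0193, 0.1249]
force: [-7.2, 0.8, 18.1]
tool_pos: [0.494, 0.0193, 0.1249]
force: [-7.0, 1.2, 17.3]
t 27.6 tcp [494.   19.3 124.9] jig [-49.4  -0.2] yaw -0.098 z [ 0.002 -0.    -1.   ] F [-7.   1.2 17.3] gap 14.4 gf 49.99976836144924
0 outer near L [320.7 275.1] inner near L [320.6 284.1] outer near R [352.2 243.6] [351.7 252.2]
0.03 outer near L [320.4 272.9] inner near L [320.6 282.1] outer near R [352.  241.6] [351.8 250.3]
0.06 outer near L [320.  270.7] inner near L [320.5 280. ] outer near R [351.7 239.5] [351.8 248.3]
[321 280]
[[169 164 169 179 176 174 166 165 168 170 174 173 142  77  83  84  89  90  90  98  93  98 104 100 105 103 104 103 103  71  43  96  93  93  93  96 100  82  48  52  50  48  52 156 236 237 240 242]
 [108 181 175 159 166 165 170 171 169 166 156 162 161 171 106  89  93  93  92  92  93  91  92 106 101 105 107 113 114 108 100  37  86  99  96  96  94  96 101  60  44  54  49  45  66 142 254 153]
 [101 101 172 169 167 165 157 159 160 164 167 173 177 177 168 148  90  95  94  97  93  96  97  96  94 101 102 102 101  92  91  92  84  37  86 140 195 167  89  91  95  50  51  52  54  52 112 157]
 [103 102 171 169 157 160 166 170 173 179 176 162 172 176 179 177 181 113  89  89  84  89  95  86  87  89  93  92  95  95  96  99  98  90  56 129 194 189 135  84  88  95  89  52  49  47  50  72]
 [118 161 167 169 170 172 177 179 169 172 174 174 175 178 174 167 161 166 162 166 165 159 160 165 166 161 159 141  91  90  90  86  91  93 100  87  78  88  95  97  51  54  61  55  54  57  52  52]
 [133 139 154 157 160 155 172 171 168 175 172 160 160 158 162 166 170 165 164 165 168 172 171 165 156 149 142 148  81  86  94  99  97 100  97  97  95  55  45  56  57  60  54  57  58  60  55  51]
 [169 160 159 148 148 153 158 163 158 160 165 170 168 173 176 169  97 177 172 173 167 157 146  90 138 141 139 139 157 154 151 159 162 173 173  81  84  89  73  48  52  60  48  44  45  39  45  86]]
27.65
```

Collar height is about 50 mm, the contact is stiff at 17 N, no gap shows at the joint, and the lid's edge at row ~275 matches the shut prediction of 275.1. I'll hold briefly and hand in.

```bash
python3 -m pendant '[0,0,0.3,0,0,0,0,0,0,0,0,0,0,0,0,0,0,0,0,0]'; python3 -c "
from plant import arm
print(arm.hand_in())"
```

```text
t: 28.15
tool_pos: [0.494, 0.0193, 0.1249]
ee_rot: [0.999, -0.049, 0.001, 0.0]
force: [-7.5, 1.5, 20.4]
finger_gap: 0.014
gripper_force: 50.0
the job is handed in; nothing more can be done
None
```

I handed the job in at 28 s with the dowel in the slot, the pin through both halves and the fingers still on the pin, pressing at about 20 N. By my readings the jig is shut (collar at about 50 mm, no visible gap), but no verdict was returned.

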